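Load the vial rotator: balance plate, then ring plate, on the splined spindle

TASK

Finish loading the small vial rotator. A ring plate is already on its splined spindle: slide the balance plate (the thinner one, with the solid tab) down onto it with its tab pointing to the opposite side, then the second ring plate on top with its ring straight above the first ring, so that the tabs alternate. Both plates should go fully home and lie flat on each other; leave the sample cup where it stands.

Things in the scene. Friction and masses are not known exactly. Their poses are not given: they have to be found in the camera images.
- rotor: Vial rotator fixed on the desk: round dark grey base, 130 mm across, top 36 mm up, with an upright steel splined spindle. Origin on the spindle's axis at desk height; z up; +x points to the ring of the ring plate already seated on it (irremovable, same shape as the loose ring plate, its collar 40 to 58 mm above the desk).
- rotor_seat (a point): On the spindle's axis, 58 mm above the desk: top of the seated plate, where the next plate rests; axes as the rotator's. Spindle: core 20 mm across, six splines 4 mm wide out to 16 mm radius at 30 deg from +x and every 60 deg, up to 82 mm above the desk (narrowed to 85 mm).
- rotor_tip (a point): Top of the spindle's cone tip, on its axis, 94 mm above the desk; the cone runs from 20 mm across at 84 mm height. A plate goes down only with its tab at a multiple of 60 deg from the rotator's +x; play about 2 mm sideways and 10 deg in turn.
- balance_mid (a point): Balance plate: aluminium collar 48 mm across, 14 mm high, two parallel grip flats 28 mm long, 50 mm apart (+y and -y sides), a solid tab to +x. About 80 g. This point: on its axis half-way up, 7 mm above the underside; +x to the tab, z up. At home: 65 mm above the desk, its +x opposite to the rotator's +x.
- carrier_mid (a point): Loose ring plate: aluminium collar 48 mm across, 18 mm high, two parallel grip flats 28 mm long, 50 mm apart (+y and -y sides), a ring-ended tab to +x. About 70 g. This point: on its axis half-way up, 9 mm above the underside; +x to the ring, z up. At home: 81 mm above the desk, its +x along the rotator's +x.
- balance_tab (a point): In the solid tab of the balance plate, 48 mm from the collar's axis along +x, 10 mm above the underside. Tab 26 mm wide, 8 mm thick, level with the collar's top, ending 61 mm from the axis. Both plates: 36 mm bore right through, six inward teeth 4 mm wide, tips at 12 mm radius, one at +x and every 60 deg.
- carrier_tab (a point): Centre of the loose ring plate's vial ring (outer diameter 26 mm, hole 18 mm, 8 mm thick, level with the collar's top), 48 mm from the collar's axis along +x, 14 mm above the underside.
- sample_cup: Clear cup with red-capped tubes, 49 mm wide and 66 mm high, standing on the desk far to the left; a bystander. Origin at the centre of its underside.
Mind the look-alikes: they are no part of the job. Leave any blue look-alike of the part that bears carrier_mid alone.

How it is judged (in metres and radians):
On the way:
1. the balance plate is fully home on the seated ring plate, its tab opposite to the seated ring (horizontal distance between balance_mid and rotor below 0.005 m and z of balance_mid in the frame of rotor between 0.062 and 0.068 m and angle between balance_mid's own z axis and vertical below 0.08 rad and x of balance_tab in the frame of rotor below -0.04 m), for 0.2 s.
At the end, for the whole second after the job is handed in: Both plates at rest on the spindle, axes within 5 mm, flat within 4.5 deg, heights within 3 mm: the balance plate on the seated ring plate with its tab on the side opposite the seated ring, the second ring plate on top with its ring above the seated ring (all of step 1 and horizontal distance between carrier_mid and rotor below 0.005 m and z of carrier_mid in the frame of rotor between 0.078 and 0.084 m and angle between carrier_mid's own z axis and vertical below 0.08 rad and x of carrier_tab in the frame of rotor above 0.04 m and linear speed of each of balance, carrier below 0.02 m/s); the robot touches nothing.
It fails at once if the sample cup is pushed more than 30 mm (distance of sample_cup from where it was at the start of the episode above 0.03 m).
It also fails if it takes over 72 s, if anything falls off the work surface, if the arm or the gripper's body presses on something with over 40 N, if the wrist force passes 120 N, or if a joint passes its speed limit or range.

ROBOT

A 6-joint arm with a two-finger parallel gripper is mounted at the origin on the work surface; the furniture and walls round the work are solid. World frame = base frame: x ahead of the robot, y to its left, z up, the work surface at z = 0. Lengths are in mm, angles in rad, forces in N, time in s.
With the tool pointing down it reaches from about 325 to 750 mm from the base axis. Payload 7.6 kg.
Tool frame: the origin (TCP) lies at the very end of the fingers, on their centre line; the grasp point (between the pads) lies 19 mm behind it; z points along the fingers, y is the line along which they close (so a half turn about z gives the same grasp; the last joint's range is limited). The gripper opens to 85 mm and grips with 20 to 120 N. Pads are 22 mm wide; open, the fingers measure 114 mm over their backs; the gripper's body (76 mm by 85 mm) begins 54 mm behind the grasp point. The pads swing forward as they close: fully open they stand 13 mm farther back than shut.
Start: joints at [1.153, 0.052, 1.401, -0, 1.689, -0.07], TCP at [178.921, 493.594, 210.323] pointing down, gripper open.
Joint ranges: [-2.9, 2.9], [-0.91, 2.17], [0.12, 2.37], [-1.06, 4.2], [0.26, 2.73], [-2.93, 2.93]. Speed limits (rad/s): [2.57, 2.57, 3.01, 3.14, 3.14, 3.14].

INTERFACE

Orientations are given as a rotation vector (axis times angle).
In Python, from workcell import read_state, optics, order gives the robot as it stands.
- The arm moves only by the shell command python3 -m crank 'ROWS' [FORCE]. ROWS is a JSON object of lists of equal length, an entry for each row: "travel": the shift along the world's x, y, z in m, a list of three; "rot": the turn, a rotation vector about the world's x, y, z in degrees, a list of three; "fingers": the opening, from -1 (shut) to 1 (fully open). A call has 1 to 20 rows; each row shifts and turns the commanded pose from where the row before left it; what a row does not reach is not made up. A row lasts 1/8 s, in which the tool goes at most 62.5 mm and 10.7 degrees, less where a joint would pass 70% of its speed; a pose out of reach is approached as far as the arm can. A call with a gripper value outside its range is refused whole. The fingers move at their own pace and stop on an object; FORCE is the grip in N (left out, the last holds). Time passes only in rows, so rows that do not move let the fingers close. It gives the time, the measured TCP pose, the force, the opening and the grip force at its end, in the units of the state.
- read_state(): the state, without advancing time (a new reading comes with each control period).
- optics.snapshot(name): name is "scene" or "top"; returns the picture (384x512x3 uint8, red, green, blue); there is no depth.
- optics.camera_model(name): a dict with "fovy" (degrees; the focal length in pixels is half the picture's height over the tangent of half this angle, whatever the lens; pixels are square), "cx", "cy" (the principal point, pixels), "camera_from_world" (4x4, takes a point from world to camera coordinates). Camera axes: x right, y down, z forward; pixel columns grow to the right and rows downward; lengths in mm; the calibration is good to about 2 mm. A picture is of the moment at which its call begins. camera_model takes no time and is no camera call.
- order.finish_job(): hands the job in; it is judged then, once.
The state is a dict: "t": time; "joint_positions": joint angles; "joint_vel": joint speeds; "tau": joint torques, N m; "eef_pos": TCP position; "ee_rot": TCP orientation; "ft_force": force on the tool from outside, world axes, zero at the start; "wrist_torque": the same for the moment, N m; "finger_gap": finger opening in mm; "grasp_force": force on a finger pad.
Only numpy, scipy, OpenCV 4.12 (cv2) and the standard library are available. Lean on these libraries where they do the work, as an engineer would, in place of code of your own. Each camera call takes 0.05 s, during which the arm holds its last target. There are 200 camera calls.

## Working session

There is one attempt and no reset: what is moved stays moved. The work goes in short steps, Python scripts to look and compute and a shell command to move; the robot and the scene stay as the last step left them, time stands still between calls to the robot, and variables do not carry over. Pictures are saved under pics/ and viewed, at most 10 in all, crops included, and the job is handed in when it is done.

```bash
mkdir -p pics; ls; python3 - <<'E'
from workcell import read_state, optics
import cv2
for n in("scene","top"):
    cv2.imwrite(f"pics/{n}0.png",optics.snapshot(n)[...,::-1]); print(optics.camera_model(n))
print(read_state())
E
```

```text
pics
{'fovy': 42.04272704237406, 'cx': 252.70391539492425, 'cy': 192.84979279167635, 'camera_from_world': array([[ 8.39978781e-01, -5.42408798e-01,  1.51110468e-02,
        -3.01732903e+02],
       [-3.82487051e-01, -6.11616552e-01, -6.92552416e-01,
         2.35211042e+02],
       [ 3.84888690e-01,  5.75949554e-01, -7.21209268e-01,
         1.24681066e+03],
       [ 0.00000000e+00,  0.00000000e+00,  0.00000000e+00,
         1.00000000e+00]])}
{'fovy': 48.25967904012495, 'cx': 253.64950550430538, 'cy': 189.42256755659602, 'camera_from_world': array([[ 5.15069407e-03, -9.99983190e-01, -2.66256305e-03,
         5.51986027e+01],
       [-9.98312858e-01, -4.98806020e-03, -5.78494342e-02,
         4.10527494e+02],
       [ 5.78351808e-02,  2.95603566e-03, -9.98321769e-01,
         1.54442157e+03],
       [ 0.00000000e+00,  0.00000000e+00,  0.00000000e+00,
         1.00000000e+00]])}
{'t': 0.1, 'joint_positions': array([ 1.15268770e+00,  5.27682903e-02,  1.40160049e+00, -3.03111316e-05,
        1.68858272e+00, -7.02835551e-02]), 'joint_vel': array([ 7.40792460e-04, -2.82930142e-03, -1.55981994e-03,  6.60118757e-04,
       -2.01390744e-05, -4.38438784e-04]), 'tau': array([ 1.12187092e-03, -3.82583034e+01, -3.60985351e+01, -9.92992227e-05,
        4.83782191e-03, -3.06154014e-06]), 'eef_pos': array([178.81098595, 493.30721106, 209.57099772]), 'ee_rot': array([-5.43565901e-01, -3.09390620e+00,  2.08237557e-03]), 'ft_force': array([-0.25277181,  0.18159528,  0.17471896]), 'wrist_torque': array([ 0.04683846,  0.01398753, -0.0234495 ]), 'grasp_force': 0.0, 'finger_gap': 85.65945430549927}
```

View pics/top0.png

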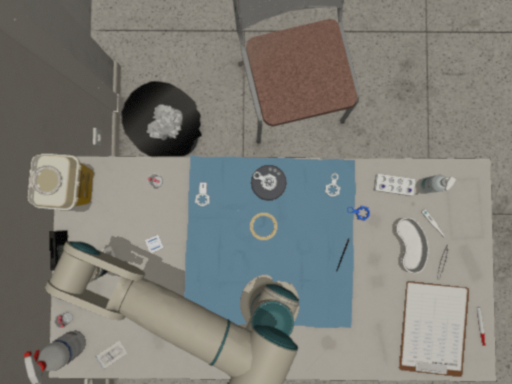

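View pics/scene0.png

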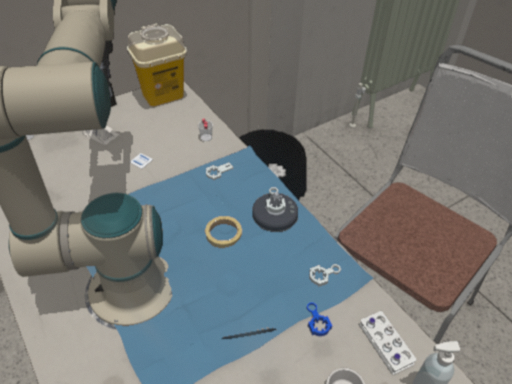

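The top view shows the balance plate near (203,195) with its tab towards the top of the picture, the rotor at (268,182) with its ring to the upper left, and the loose ring plate at (332,187). The blue look-alike is at (360,212). The scene view shows the balance plate at (218,171), the rotor at (275,205) and the ring plate at (325,273). I'll zoom in on all three.

```bash
python3 - <<'E'
import cv2,numpy as np
rows=[]
for n,cs in(("top",[(203,193),(266,181),(333,185)]),("scene",[(218,171),(275,207),(325,273)])):
    im=cv2.imread(f"pics/{n}0.png"); r=[]
    for u,v in cs:
        w=22; c=im[v-w:v+w,u-w:u+w]
        c=cv2.resize(c,(264,264),interpolation=cv2.INTER_CUBIC)
        for k in range(0,44,4):
            cv2.line(c,(k*6,0),(k*6,5),(0,255,255),1);cv2.line(c,(0,k*6),(5,k*6),(0,255,255),1)
        cv2.putText(c,f"{u-w},{v-w} x6",(10,258),0,.4,(0,255,0),1); r.append(c)
    rows.append(np.hstack(r))
cv2.imwrite("pics/m1.png",np.vstack(rows))
E
```

```text
(no output)
```

View pics/m1.png

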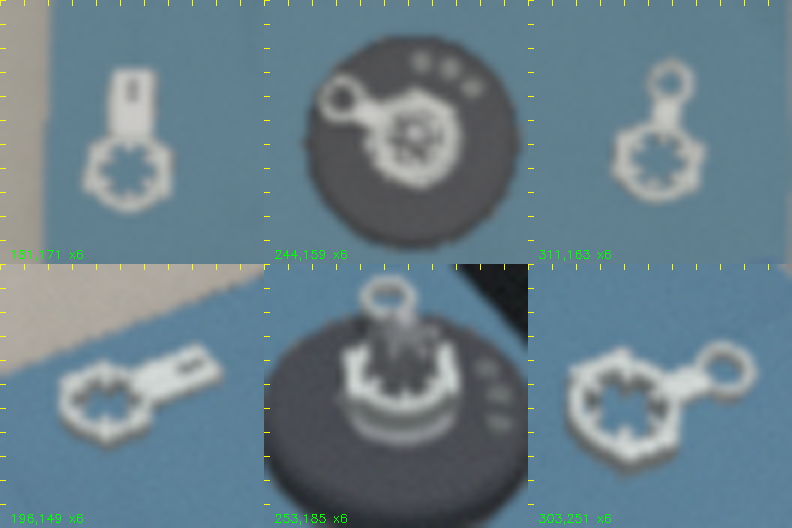

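Zoomed: the balance plate's tab points along about world +x. The seated ring points up and left, at about 60° yaw, and the loose ring at about -8°. I'll refine these poses by fitting footprint templates in both cameras.

```bash
cat > fit.py <<'E'
import numpy as np,cv2
from scipy.optimize import minimize
from workcell import optics
def proj(n,P):
    m=optics.camera_model(n);f=192/np.tan(np.radians(m["fovy"]/2))
    C=P@m["camera_from_world"][:3,:3].T+m["camera_from_world"][:3,3]
    return f*C[:,0]/C[:,2]+m["cx"],f*C[:,1]/C[:,2]+m["cy"]
X,Y=np.meshgrid(np.arange(-34,72,1.),np.arange(-36,37,1.))
def tmpl(kind):
    R=np.hypot(X,Y)
    T=(R<24)|((abs(X)<14)&(abs(Y)<25))
    bore=R<18
    for k in range(6):
        a=k*np.pi/3;u=X*np.cos(a)+Y*np.sin(a);v=-X*np.sin(a)+Y*np.cos(a)
        bore&=~((u>12)&(abs(v)<2))
    T&=~bore
    if kind=="bal":T|=(X>20)&(X<61)&(abs(Y)<13)
    else:
        r=np.hypot(X-48,Y);T|=((X>20)&(X<38)&(abs(Y)<6))|(r<13);T&=~(r<9)
    return cv2.GaussianBlur(T.astype(float),(0,0),1.5),(R<40 if kind!="rot" else R>=0)
def fit(kind,x0,ztop,imgs,R=None):
    T,_=tmpl(kind);W=np.ones_like(T)
    if kind=="rot":W=(np.hypot(X,Y)>17).astype(float)
    w=W.ravel()>0;t=T.ravel()[w];xy=np.c_[X.ravel(),Y.ravel()][w]
    def cost(p,cams):
        c,s=np.cos(p[2]),np.sin(p[2])
        P=np.c_[p[0]+c*xy[:,0]-s*xy[:,1],p[1]+s*xy[:,0]+c*xy[:,1],np.full(len(xy),ztop)]
        J=0
        for n in cams:
            u,v=proj(n,P);g=cv2.remap(imgs[n],u.astype(np.float32)[None],v.astype(np.float32)[None],cv2.INTER_LINEAR)[0]
            J-=np.corrcoef(g,t)[0,1]
        return J/len(cams)
    for cams in(["top"],["scene"],["top","scene"]):
        if not all(c in imgs for c in cams):continue
        sim=np.array([x0]*4,float)+np.array([[0,0,0],[8,0,0],[0,8,0],[0,0,.15]])
        r=minimize(cost,x0,args=(cams,),method="Nelder-Mead",options=dict(initial_simplex=sim,xatol=.01,fatol=1e-5))
        print(kind,cams,r.x[:2].round(1),np.degrees(r.x[2]).round(1),round(-r.fun,3))
    return r.x
def pix2w(n,u,v,z):
    m=optics.camera_model(n);f=192/np.tan(np.radians(m["fovy"]/2));M=m["camera_from_world"]
    d=M[:3,:3].T@[(u-m["cx"])/f,(v-m["cy"])/f,1];o=-M[:3,:3].T@M[:3,3]
    return o+d*(z-o[2])/d[2]
E
python3 - <<'E'
from fit import *
imgs={n:cv2.imread(f"pics/{n}0.png")[...,2].astype(np.float32) for n in("top","scene")}
for k,u,v,z,a in(("bal",202,199,14,0),("rot",269,181.5,58,61),("car",332.3,189,18,-8)):
    w=pix2w("top",u,v,z);print(k,w.round(1));fit(k,[w[0],w[1],np.radians(a)],z,imgs)
E
```

```text
bal [374.4 244.2  14. ]
bal ['top'] [374.6 244.3] -2.0 0.952
bal ['scene'] [373.1 243.1] -2.2 0.935
bal ['top', 'scene'] [373.8 243.8] -2.1 0.937
rot [435.8   3.1  58. ]
rot ['top'] [435.6   4.2] 61.8 0.896
rot ['scene'] [435.    3.7] 62.1 0.783
rot ['top', 'scene'] [435.3   3.9] 62.0 0.839
car [ 412.8 -227.1   18. ]
car ['top'] [ 411.6 -226.8] -9.7 0.916
car ['scene'] [ 410.7 -227.4] -9.8 0.954
car ['top', 'scene'] [ 411.1 -227.1] -9.7 0.931
```

```bash
python3 -m crank '{"travel":[[0.0245,-0.0312,-0.01],[0.0245,-0.0312,-0.01],[0.0245,-0.0312,-0.01],[0.0245,-0.0312,-0.01],[0.0245,-0.0312,-0.01],[0.0245,-0.0312,-0.01],[0.0245,-0.0312,-0.01],[0.0235,-0.0312,-0.01],[0,0,0],[0,0,0]],"rot":[[0,0,2.2],[0,0,2.2],[0,0,2.2],[0,0,2.2],[0,0,2.2],[0,0,2.2],[0,0,2.2],[0,0,2.4],[0,0,0],[0,0,0]],"fingers":[1,1,1,1,1,1,1,1,1,1]}' 30
cat > st.py <<'E'
from workcell import read_state
from scipy.spatial.transform import Rotation as R
import numpy as np
s=read_state();r=R.from_rotvec(s["ee_rot"]).as_matrix()
print("t",round(s["t"],2),"p",s["eef_pos"].round(1),"yaw_y",np.degrees(np.arctan2(r[1,1],r[0,1])).round(1),"tilt",np.degrees(np.arccos(-r[2,2])).round(2),"F",s["ft_force"].round(1),"M",s["wrist_torque"].round(2),"gap",round(s["finger_gap"],1),round(s["grasp_force"],1),"q6",s["joint_positions"][5].round(2))
E
python3 st.py
```

```text
t: 1.35
eef_pos: [373.7, 244.2, 130.3]
ee_rot: [-0.059, -3.141, -0.0]
ft_force: [0.4, 0.9, 0.4]
finger_gap: 85.3
grasp_force: 0.0
t 1.35 p [373.7 244.2 130.3] yaw_y 87.8 tilt 0.03 F [0.4 0.9 0.4] M [-0.04  0.02  0.01] gap 85.3 0.0 q6 -1.04
```

```bash
python3 -m crank '{"travel":[[0,0,-0.03],[0,0,-0.03],[0,0,-0.03],[0,0,-0.02],[0,0,-0.01],[0,0,-0.006],[0,0,0],[0,0,0],[0,0,0],[0,0,0],[0,0,0],[0,0,0],[0,0,0],[0,0,0],[0,0,0],[0,0,0]],"rot":[[0,0,0],[0,0,0],[0,0,0],[0,0,0],[0,0,0],[0,0,0],[0,0,0],[0,0,0],[0,0,0],[0,0,0],[0,0,0],[0,0,0],[0,0,0],[0,0,0],[0,0,0],[0,0,0]],"fingers":[1,1,1,1,1,1,1,-1,-1,-1,-1,-1,-1,-1,-1,-1]}' 30
python3 st.py
```

```text
t: 3.35
eef_pos: [373.9, 244.0, 4.3]
ee_rot: [-0.058, -3.141, -0.0]
ft_force: [-0.3, -0.7, 0.5]
finger_gap: 0.1
grasp_force: 0.0
t 3.35 p [373.9 244.    4.3] yaw_y 87.9 tilt 0.01 F [-0.3 -0.7  0.5] M [ 0.02 -0.03 -0.01] gap 0.1 0.0 q6 -1.04
```

```bash
python3 -m crank '{"travel":[[0,0,0.03],[0,0,0.03],[0,0,0.03],[0,0,0],[0,0,0]],"rot":[[0,0,0],[0,0,0],[0,0,0],[0,0,0],[0,0,0]],"fingers":[-1,-1,-1,1,1]}' 30
python3 st.py
python3 - <<'E'
from fit import *
a=optics.snapshot("scene");b=optics.snapshot("top")
cv2.imwrite("pics/s1.png",a[...,::-1])
c=cv2.resize(a[125:215,165:275,::-1],None,fx=5,fy=5,interpolation=2);cv2.imwrite("pics/s1c.png",c)
fit("bal",[373.8,243.8,-.037],14,{"scene":a[...,0].astype(np.float32)})
E
```

```text
t: 3.98
eef_pos: [373.5, 243.8, 93.4]
ee_rot: [-0.058, -3.14, 0.001]
ft_force: [-0.4, 0.1, -0.6]
finger_gap: 35.9
grasp_force: 0.0
t 3.98 p [373.5 243.8  93.4] yaw_y 87.9 tilt 0.07 F [-0.4  0.1 -0.6] M [-0.02  0.05  0.05] gap 35.9 0.0 q6 -1.04
bal ['scene'] [374.3 242.6] -3.5 0.831
```

View pics/s1c.png

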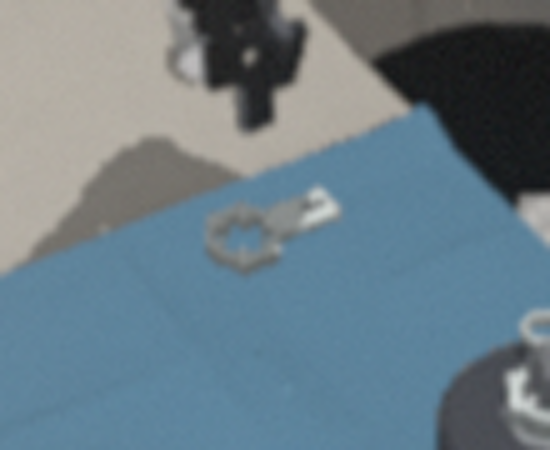

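The plate is still in place at (240,238) of the crop, in shadow. The fingers closed above it, because at about 50 mm opening their tips are roughly 10 mm farther back. I'll go lower and limit how far they close.

```bash
python3 -m crank '{"travel":[[0,0,0],[0,0,0],[0,0,0],[0,0,0],[0,0,-0.03],[0,0,-0.03],[0,0,-0.02],[0,0,-0.01],[0,0,-0.005],[0,0,-0.005],[0,0,0],[0,0,0],[0,0,0],[0,0,0],[0,0,0],[0,0,0],[0,0,0],[0,0,0]],"rot":[[0,0,0],[0,0,0],[0,0,0],[0,0,0],[0,0,0],[0,0,0],[0,0,0],[0,0,0],[0,0,0],[0,0,0],[0,0,0],[0,0,0],[0,0,0],[0,0,0],[0,0,0],[0,0,0],[0,0,0],[0,0,0]],"fingers":[1,1,1,1,1,1,1,1,1,1,1,-0.06,-0.06,-0.06,-0.06,-0.06,-0.06,-0.06]}' 30
python3 st.py
```

```text
t: 6.32
eef_pos: [373.9, 244.0, -5.7]
ee_rot: [0.058, 3.141, 0.0]
ft_force: [-0.1, -0.8, 0.3]
finger_gap: 40.0
grasp_force: 0.0
t 6.33 p [373.9 244.   -5.7] yaw_y 87.9 tilt 0.01 F [-0.1 -0.8  0.3] M [-0.04  0.01  0.03] gap 40.0 0.0 q6 -1.04
```

```bash
python3 - <<'E'
from fit import *
a=optics.snapshot("scene");b=optics.snapshot("top")
c=cv2.resize(a[115:205,175:265,::-1],(540,540),interpolation=2)
for (x,y,z),col in(((373.9,244,-5.7),(0,0,255)),((373.9,244,14),(0,255,0))):
    u,v=proj("scene",np.array([[x,y,z]]));print(u,v);cv2.circle(c,(int((u[0]-175+.5)*6),int((v[0]-115+.5)*6)),3,col,-1)
cv2.imwrite("pics/s2.png",c)
E
```

```text
[213.62277257] [175.57458579]
[213.3555236] [170.93212572]
```

View pics/s2.png

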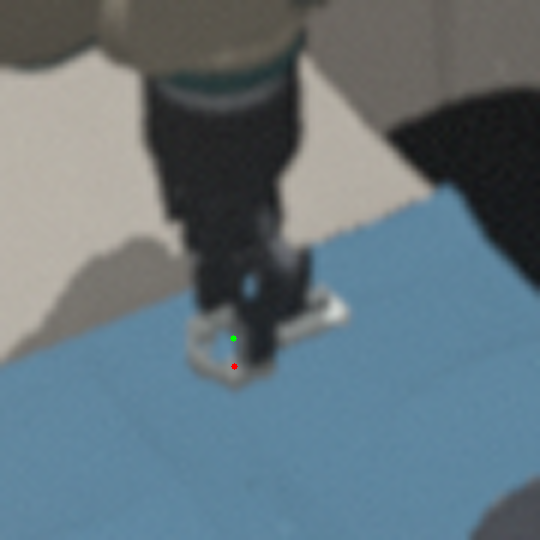

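The near fingertip is at about (218,176), drawn over the collar's top face. So the tips are still above the plate, around z 14 at this opening. I'll reopen and go lower carefully.

```bash
python3 -m crank '{"travel":[[0,0,0.01],[0,0,0],[0,0,0],[0,0,0],[0,0,-0.01],[0,0,-0.006],[0,0,-0.005],[0,0,0],[0,0,0],[0,0,0],[0,0,0],[0,0,0],[0,0,0]],"rot":[[0,0,0],[0,0,0],[0,0,0],[0,0,0],[0,0,0],[0,0,0],[0,0,0],[0,0,0],[0,0,0],[0,0,0],[0,0,0],[0,0,0],[0,0,0]],"fingers":[-0.06,1,1,1,1,1,1,1,-0.06,-0.06,-0.06,-0.06,-0.06]}' 30
python3 st.py
```

```text
t: 8.05
eef_pos: [374.3, 244.2, -16.2]
ee_rot: [0.058, 3.14, 0.001]
ft_force: [-0.7, -0.3, 5.5]
finger_gap: 49.0
grasp_force: 31.6
t 8.05 p [374.3 244.2 -16.2] yaw_y 87.9 tilt 0.06 F [-0.7 -0.3  5.5] M [-0.09  0.08 -0.03] gap 49.0 31.6 q6 -1.04
```

Gripped: gap 49 mm, 31 N. I'll raise the grip to 50 N and lift.

```bash
python3 -m crank '{"travel":[[0,0,0],[0,0,0.005],[0,0,0.01],[0,0,0.025],[0,0,0.03],[0,0,0.03],[0,0,0.03],[0,0,0.03],[0,0,0]],"rot":[[0,0,0],[0,0,0],[0,0,0],[0,0,0],[0,0,0],[0,0,0],[0,0,0],[0,0,0],[0,0,0]],"fingers":[-0.06,-0.06,-0.06,-0.06,-0.06,-0.06,-0.06,-0.06,-0.06]}' 50
python3 st.py
python3 -m crank '{"travel":[[0.005,-0.02,0],[0.005,-0.02,0],[0.005,-0.02,0],[0.005,-0.02,0],[0.005,-0.02,0],[0.005,-0.02,0],[0.005,-0.02,0],[0.005,-0.02,0],[0.005,-0.02,0],[0.005,-0.02,0],[0.005,-0.02,0],[0.005,-0.02,0],[0,0,0],[0,0,0],[0,0,0],[0,0,0],[0,0,0]],"rot":[[0,0,-8],[0,0,-8],[0,0,-8],[0,0,-8],[0,0,-8],[0,0,-8],[0,0,-8],[0,0,-8],[0,0,-8],[0,0,-8],[0,0,-8],[0,0,-8],[0,0,-8],[0,0,-8],[0,0,-4],[0,0,0],[0,0,0]],"fingers":[-0.06,-0.06,-0.06,-0.06,-0.06,-0.06,-0.06,-0.06,-0.06,-0.06,-0.06,-0.06,-0.06,-0.06,-0.06,-0.06,-0.06]}' 50
python3 st.py
python3 - <<'E'
from fit import *
a=optics.snapshot("scene")
c=cv2.resize(a[115:235,210:350,::-1],None,fx=4,fy=4,interpolation=2)
cv2.imwrite("pics/s3.png",c)
E
```

```text
t: 9.18
eef_pos: [375.0, 244.6, 145.9]
ee_rot: [0.058, 3.137, 0.004]
ft_force: [-0.3, -0.2, -2.1]
finger_gap: 48.4
grasp_force: 51.9
t 9.18 p [375.  244.6 145.9] yaw_y 87.9 tilt 0.3 F [-0.3 -0.2 -2.1] M [ 0.   -0.02  0.05] gap 48.4 51.9 q6 -1.04
t: 11.3
eef_pos: [433.6, 4.0, 142.6]
ee_rot: [-2.693, -1.617, 0.001]
ft_force: [0.2, 0.2, -0.9]
finger_gap: 48.2
grasp_force: 51.9
t 11.3 p [433.6   4.  142.6] yaw_y -28.0 tilt 0.06 F [ 0.2  0.2 -0.9] M [ 0.04 -0.02  0.01] gap 48.2 51.9 q6 0.41
```

View pics/s3.png

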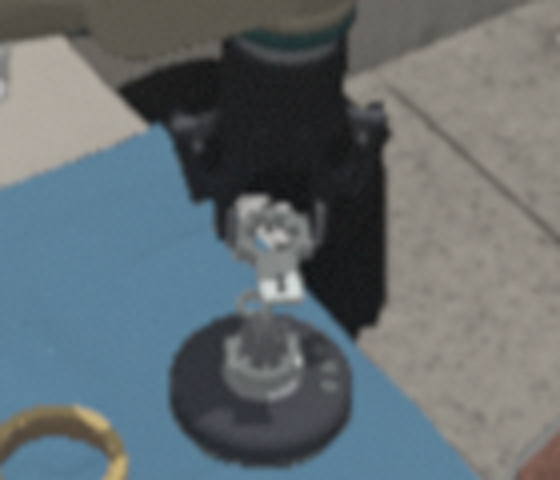

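The balance plate is held, with its tab at (280,187) pointing away from the seated ring, directly over the spindle. I'll descend now.

```bash
python3 -m crank '{"travel":[[0.0015,-0.0005,-0.02],[0,0,-0.02],[0,0,-0.018],[0,0,-0.005],[0,0,-0.005],[0,0,-0.005],[0,0,0]],"rot":[[0,0,0],[0,0,0],[0,0,0],[0,0,0],[0,0,0],[0,0,0],[0,0,0]],"fingers":[-0.06,-0.06,-0.06,-0.06,-0.06,-0.06,-0.06]}' 50
python3 st.py
python3 -m crank '{"travel":[[0,0,-0.003],[0,0,-0.003],[0,0,-0.003],[0,0,0]],"rot":[[0,0,0],[0,0,0],[0,0,0],[0,0,0]],"fingers":[-0.06,-0.06,-0.06,-0.06]}' 50
python3 st.py
```

```text
t: 12.22
eef_pos: [435.4, 3.5, 70.3]
ee_rot: [2.695, 1.615, -0.0]
ft_force: [0.4, 0.2, 0.3]
finger_gap: 48.1
grasp_force: 51.9
t 12.22 p [435.4   3.5  70.3] yaw_y -28.1 tilt 0.01 F [0.4 0.2 0.3] M [0.01 0.02 0.02] gap 48.1 51.9 q6 0.41
t: 12.72
eef_pos: [435.2, 3.5, 61.0]
ee_rot: [-2.694, -1.615, 0.001]
ft_force: [0.6, -0.3, -0.3]
finger_gap: 48.3
grasp_force: 51.9
t 12.72 p [435.2   3.5  61. ] yaw_y -28.1 tilt 0.03 F [ 0.6 -0.3 -0.3] M [-0.02  0.    0.03] gap 48.3 51.9 q6 0.41
```

```bash
python3 -m crank '{"travel":[[0,0,-0.004],[0,0,-0.004],[0,0,-0.004],[0,0,-0.003],[0,0,0]],"rot":[[0,0,0],[0,0,0],[0,0,0],[0,0,0],[0,0,0]],"fingers":[-0.06,-0.06,-0.06,-0.06,-0.06]}' 50
python3 st.py
python3 -m crank '{"travel":[[0,0,-0.002],[0,0,-0.001],[0,0,-0.001],[0,0,0]],"rot":[[0,0,0],[0,0,0],[0,0,0],[0,0,0]],"fingers":[-0.06,-0.06,-0.06,-0.06]}' 50
python3 st.py
```

```text
t: 13.35
eef_pos: [435.2, 3.5, 46.0]
ee_rot: [-2.694, -1.615, 0.001]
ft_force: [-0.5, 0.4, -0.6]
finger_gap: 48.4
grasp_force: 51.9
t 13.35 p [435.2   3.5  46. ] yaw_y -28.1 tilt 0.03 F [-0.5  0.4 -0.6] M [-0.02 -0.06  0.03] gap 48.4 51.9 q6 0.41
t: 13.85
eef_pos: [435.4, 3.5, 42.3]
ee_rot: [2.695, 1.615, -0.0]
ft_force: [-0.3, 0.4, -1.6]
finger_gap: 48.3
grasp_force: 51.9
t 13.85 p [435.4   3.5  42.3] yaw_y -28.1 tilt 0.0 F [-0.3  0.4 -1.6] M [-0.01 -0.02 -0.02] gap 48.3 51.9 q6 0.41
```

```bash
python3 -m crank '{"travel":[[0,0,-0.001],[0,0,-0.0005],[0,0,0]],"rot":[[0,0,0],[0,0,0],[0,0,0]],"fingers":[-0.06,-0.06,-0.06]}' 50
python3 st.py
python3 -m crank '{"travel":[[0,0,-0.001],[0,0,0]],"rot":[[0,0,0],[0,0,0]],"fingers":[-0.06,-0.06]}' 50
python3 st.py
```

```text
t: 14.22
eef_pos: [435.6, 3.5, 42.0]
ee_rot: [2.694, 1.615, 0.0]
ft_force: [-5.1, -1.0, 8.6]
finger_gap: 48.3
grasp_force: 52.9
t 14.22 p [435.6   3.5  42. ] yaw_y -28.1 tilt 0.02 F [-5.1 -1.   8.6] M [ 0.04  0.89 -0.03] gap 48.3 52.9 q6 0.41
t: 14.48
eef_pos: [435.8, 3.5, 41.9]
ee_rot: [2.694, 1.615, 0.001]
ft_force: [-9.2, 0.6, 17.6]
finger_gap: 48.3
grasp_force: 53.7
t 14.47 p [435.8   3.5  41.9] yaw_y -28.1 tilt 0.04 F [-9.2  0.6 17.6] M [0.05 1.61 0.01] gap 48.3 53.7 q6 0.41
```

Contact at the predicted height (42). Release and rise.

```bash
python3 -m crank '{"travel":[[0,0,0.001],[0,0,0],[0,0,0],[0,0,0],[0,0,0],[0,0,0.01],[0,0,0.02],[0,0,0.03],[0,0,0.03],[0,0,0.02],[0,0,0]],"rot":[[0,0,0],[0,0,0],[0,0,0],[0,0,0],[0,0,0],[0,0,0],[0,0,0],[0,0,0],[0,0,0],[0,0,0],[0,0,0]],"fingers":[-0.06,0.4,0.6,0.8,0.8,0.8,0.8,0.8,0.8,0.8,0.8]}' 50
python3 st.py
```

```text
t: 15.85
eef_pos: [436.4, 3.4, 152.9]
ee_rot: [2.693, 1.614, 0.005]
ft_force: [-0.1, -0.8, -0.0]
finger_gap: 76.9
grasp_force: 0.0
t 15.85 p [436.4   3.4 152.9] yaw_y -28.1 tilt 0.24 F [-0.1 -0.8 -0. ] M [ 0.02 -0.02  0.  ] gap 76.9 0.0 q6 0.41
```

```bash
python3 -m crank '{"travel":[[-0.002,-0.0192,0],[-0.002,-0.0192,0],[-0.002,-0.0192,0],[-0.002,-0.0192,0],[-0.002,-0.0192,0],[-0.002,-0.0192,0],[-0.002,-0.0192,0],[-0.002,-0.0192,0],[-0.002,-0.0192,0],[-0.002,-0.0192,0],[-0.002,-0.0192,0],[-0.002,-0.0192,0],[0,0,0],[0,0,0],[0,0,0]],"rot":[[0,0,-6],[0,0,-6],[0,0,-6],[0,0,-6],[0,0,-6],[0,0,-6],[0,0,-6],[0,0,-6],[0,0,-6],[0,0,-6],[0,0,-6],[0,0,-5.6],[0,0,0],[0,0,0],[0,0,0]],"fingers":[1,1,1,1,1,1,1,1,1,1,1,1,1,1,1]}' 30
python3 st.py
python3 - <<'E'
from fit import *
a=optics.snapshot("scene");b=optics.snapshot("top")
c=np.hstack([cv2.resize(i[v-30:v+30,u-30:u+30,::-1],(390,390),interpolation=2) for i,u,v in((a,275,205),(b,268,182))])
cv2.imwrite("pics/s4.png",c)
im={"top":b[...,0].astype(np.float32),"scene":a[...,0].astype(np.float32)}
for z in(72,80): fit("bal",[435.3,3.9,np.radians(242)],z,im)
E
```

```text
t: 17.73
eef_pos: [411.5, -226.2, 150.6]
ee_rot: [-3.13, 0.264, 0.0]
ft_force: [-0.6, 0.5, -0.4]
finger_gap: 85.2
grasp_force: 0.0
t 17.73 p [ 411.5 -226.2  150.6] yaw_y -99.6 tilt 0.02 F [-0.6  0.5 -0.4] M [-0.02 -0.03 -0.02] gap 85.2 0.0 q6 1.16
bal ['top'] [437.1   3.9] 243.1 0.848
bal ['scene'] [436.7   3.5] 242.2 0.888
bal ['top', 'scene'] [436.8   3.7] 242.6 0.867
bal ['top'] [436.5   4.3] 243.1 0.849
bal ['scene'] [432.1  -2.4] 242.3 0.892
bal ['top', 'scene'] [4.338e+02 4.000e-01] 242.9 0.807
```

View pics/s4.png

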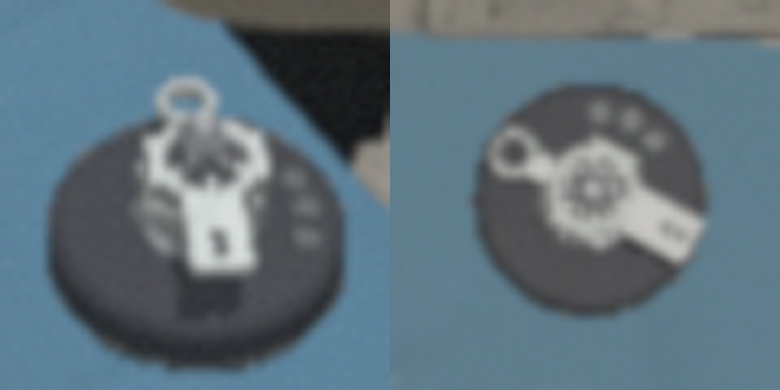

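The left crop shows the balance plate flat on the spindle, its tab towards the camera; on the right the tab is opposite the seated ring. At top height 72 mm the two cameras agree, so it is home. Next, grasp the ring plate.

```bash
python3 -m crank '{"travel":[[-0.0004,-0.0009,-0.03],[0,0,-0.03],[0,0,-0.03],[0,0,-0.03],[0,0,-0.02],[0,0,-0.012],[0,0,-0.0075],[0,0,-0.005],[0,0,0],[0,0,0],[0,0,0],[0,0,0],[0,0,0],[0,0,0],[0,0,0]],"rot":[[0,0,0],[0,0,0],[0,0,0],[0,0,0],[0,0,0],[0,0,0],[0,0,0],[0,0,0],[0,0,0],[0,0,0],[0,0,0],[0,0,0],[0,0,0],[0,0,0],[0,0,0]],"fingers":[1,1,1,1,1,1,1,1,1,-0.06,-0.06,-0.06,-0.06,-0.06,-0.06]}' 50
python3 st.py
```

```text
t: 19.7
eef_pos: [411.6, -228.2, -12.9]
ee_rot: [3.129, -0.266, 0.002]
ft_force: [-0.6, 0.0, 5.6]
finger_gap: 48.4
grasp_force: 52.2
t 19.7 p [ 411.6 -228.2  -12.9] yaw_y -99.7 tilt 0.09 F [-0.6  0.   5.6] M [0.12 0.09 0.02] gap 48.4 52.2 q6 1.16
```

```bash
python3 -m crank '{"travel":[[0,0,0.005],[0,0,0.01],[0,0,0.025],[0,0,0.03],[0,0,0.03],[0,0,0.03],[0,0,0.025],[0,0,0]],"rot":[[0,0,0],[0,0,0],[0,0,0],[0,0,0],[0,0,0],[0,0,0],[0,0,0],[0,0,0]],"fingers":[-0.06,-0.06,-0.06,-0.06,-0.06,-0.06,-0.06,-0.06]}' 50
python3 st.py
python3 -m crank '{"travel":[[0.002,0.0193,0],[0.002,0.0193,0],[0.002,0.0193,0],[0.002,0.0193,0],[0.002,0.0193,0],[0.002,0.0193,0],[0.002,0.0193,0],[0.002,0.0193,0],[0.002,0.0193,0],[0.002,0.0193,0],[0.002,0.0193,0],[0.002,0.0193,0],[0,0,0],[0,0,0]],"rot":[[0,0,6],[0,0,6],[0,0,6],[0,0,6],[0,0,6],[0,0,6],[0,0,6],[0,0,6],[0,0,6],[0,0,6],[0,0,6],[0,0,6],[0,0,0],[0,0,0]],"fingers":[-0.06,-0.06,-0.06,-0.06,-0.06,-0.06,-0.06,-0.06,-0.06,-0.06,-0.06,-0.06,-0.06,-0.06]}' 50
python3 st.py
```

```text
t: 20.7
eef_pos: [411.9, -228.4, 143.5]
ee_rot: [3.128, -0.266, 0.006]
ft_force: [0.8, -0.3, -1.0]
finger_gap: 48.4
grasp_force: 51.8
t 20.7 p [ 411.9 -228.4  143.5] yaw_y -99.7 tilt 0.26 F [ 0.8 -0.3 -1. ] M [ 0.   -0.03 -0.01] gap 48.4 51.8 q6 1.16
t: 22.45
eef_pos: [434.6, 3.4, 140.5]
ee_rot: [-2.69, -1.622, 0.002]
ft_force: [0.8, 0.5, -1.4]
finger_gap: 48.2
grasp_force: 51.8
t 22.45 p [434.6   3.4 140.5] yaw_y -27.8 tilt 0.07 F [ 0.8  0.5 -1.4] M [ 0.04  0.04 -0.06] gap 48.2 51.8 q6 0.41
```

```bash
python3 -m crank '{"travel":[[0.0014,0.0007,-0.02],[0,0,-0.02],[0,0,-0.014],[0,0,-0.004],[0,0,-0.003],[0,0,0]],"rot":[[0,0,0],[0,0,0],[0,0,0],[0,0,0],[0,0,0],[0,0,0]],"fingers":[-0.06,-0.06,-0.06,-0.06,-0.06,-0.06]}' 50
python3 st.py
python3 -m crank '{"travel":[[0,0,-0.003],[0,0,-0.003],[0,0,-0.003],[0,0,0]],"rot":[[0,0,0],[0,0,0],[0,0,0],[0,0,0]],"fingers":[-0.06,-0.06,-0.06,-0.06]}' 50
python3 st.py
```

```text
t: 23.2
eef_pos: [436.7, 4.4, 80.7]
ee_rot: [2.689, 1.624, 0.001]
ft_force: [-0.6, -0.1, -0.3]
finger_gap: 48.4
grasp_force: 51.8
t 23.2 p [436.7   4.4  80.7] yaw_y -27.7 tilt 0.05 F [-0.6 -0.1 -0.3] M [ 0.   -0.    0.02] gap 48.4 51.8 q6 0.41
t: 23.7
eef_pos: [436.2, 4.5, 71.0]
ee_rot: [-2.689, -1.624, 0.001]
ft_force: [0.6, 1.1, -1.1]
finger_gap: 48.9
grasp_force: 51.8
t 23.7 p [436.2   4.5  71. ] yaw_y -27.7 tilt 0.03 F [ 0.6  1.1 -1.1] M [-0.01  0.05 -0.01] gap 48.9 51.8 q6 0.41
```

```bash
python3 -m crank '{"travel":[[0,0,-0.003],[0,0,-0.003],[0,0,-0.003],[0,0,0]],"rot":[[0,0,0],[0,0,0],[0,0,0],[0,0,0]],"fingers":[-0.06,-0.06,-0.06,-0.06]}' 50
python3 st.py
python3 -m crank '{"travel":[[0,0,-0.001],[0,0,-0.001],[0,0,0]],"rot":[[0,0,0],[0,0,0],[0,0,0]],"fingers":[-0.06,-0.06,-0.06]}' 50
python3 st.py
```

```text
t: 24.2
eef_pos: [436.1, 4.9, 61.8]
ee_rot: [-2.688, -1.624, 0.0]
ft_force: [-0.2, 5.1, -2.5]
finger_gap: 48.3
grasp_force: 51.8
t 24.2 p [436.1   4.9  61.8] yaw_y -27.7 tilt 0.06 F [-0.2  5.1 -2.5] M [ 0.85  0.1  -0.04] gap 48.3 51.8 q6 0.41
t: 24.58
eef_pos: [436.3, 5.0, 60.3]
ee_rot: [-2.688, -1.624, -0.0]
ft_force: [-3.0, 4.8, 1.1]
finger_gap: 47.9
grasp_force: 52.2
t 24.57 p [436.3   5.   60.3] yaw_y -27.7 tilt 0.06 F [-3.   4.8  1.1] M [ 0.97  0.4  -0.04] gap 47.9 52.2 q6 0.41
```

```bash
python3 -m crank '{"travel":[[0,0.0007,0],[0,0,-0.001],[0,0,-0.0005],[0,0,0]],"rot":[[0,0,0],[0,0,0],[0,0,0],[0,0,0]],"fingers":[-0.06,-0.06,-0.06,-0.06]}' 50
python3 st.py
python3 -m crank '{"travel":[[0,0,-0.001],[0,0,0]],"rot":[[0,0,0],[0,0,0]],"fingers":[-0.06,-0.06]}' 50
python3 st.py
```

```text
t: 25.08
eef_pos: [436.5, 5.2, 59.1]
ee_rot: [2.689, 1.624, 0.0]
ft_force: [-3.3, 3.3, 4.2]
finger_gap: 47.8
grasp_force: 52.5
t 25.07 p [436.5   5.2  59.1] yaw_y -27.7 tilt 0.01 F [-3.3  3.3  4.2] M [0.53 0.67 0.01] gap 47.8 52.5 q6 0.41
t: 25.32
eef_pos: [436.5, 5.2, 59.1]
ee_rot: [2.689, 1.624, 0.0]
ft_force: [-7.8, 3.4, 12.4]
finger_gap: 48.1
grasp_force: 53.4
t 25.32 p [436.5   5.2  59.1] yaw_y -27.7 tilt 0.02 F [-7.8  3.4 12.4] M [ 0.6   1.48 -0.05] gap 48.1 53.4 q6 0.41
```

Home at 59, as predicted. Release, rise, move aside and check.

```bash
python3 -m crank '{"travel":[[0,0,0.001],[0,0,0],[0,0,0],[0,0,0],[0,0,0],[0,0,0.01],[0,0,0.02],[0,0,0.03],[0,0,0.03],[0,-0.03,0],[0,-0.04,0],[0,-0.04,0],[0,-0.04,0],[0,-0.03,0],[0,0,0],[0,0,0]],"rot":[[0,0,0],[0,0,0],[0,0,0],[0,0,0],[0,0,0],[0,0,0],[0,0,0],[0,0,0],[0,0,0],[0,0,0],[0,0,0],[0,0,0],[0,0,0],[0,0,0],[0,0,0],[0,0,0]],"fingers":[-0.06,0.4,0.6,0.8,0.8,0.8,0.8,0.8,0.8,0.8,0.8,0.8,0.8,0.8,0.8,0.8]}' 50
python3 st.py
python3 - <<'E'
from fit import *
a=optics.snapshot("scene");b=optics.snapshot("top")
c=np.hstack([cv2.resize(i[v-30:v+30,u-30:u+30,::-1],(390,390),interpolation=2) for i,u,v in((a,275,205),(b,268,182))])
cv2.imwrite("pics/s5.png",c)
im={"top":b[...,0].astype(np.float32),"scene":a[...,0].astype(np.float32)}
fit("rot",[436,3.9,np.radians(62)],90,im)
E
```

```text
t: 27.32
eef_pos: [436.5, -174.4, 149.2]
ee_rot: [2.689, 1.624, 0.001]
ft_force: [-0.4, 0.4, 0.2]
finger_gap: 76.8
grasp_force: 0.0
t 27.32 p [ 436.5 -174.4  149.2] yaw_y -27.7 tilt 0.03 F [-0.4  0.4  0.2] M [-0.02  0.05  0.02] gap 76.8 0.0 q6 0.03
rot ['top'] [436.7   3.1] 62.4 0.777
rot ['scene'] [436.    2.4] 62.8 0.831
rot ['top', 'scene'] [436.3   2.7] 62.6 0.802
```

View pics/s5.png

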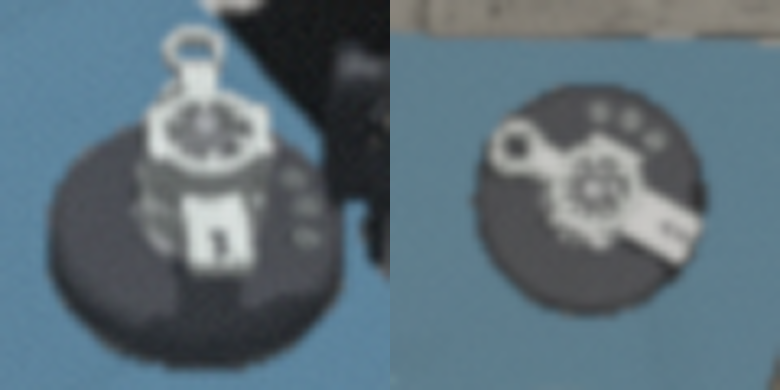

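Both views show the stack flat and alternating: the upper ring sits above the seated ring (left crop 195,45) and the balance tab is opposite. The two cameras' fits agree at 90 mm top height, so I'm handing it in.

```bash
python3 -c "
from workcell import order
print(order.finish_job())"
```

```text
the job is handed in; nothing more can be done
None
```

I handed the job in at about 27 s: the balance plate is home on the seated ring plate with its tab opposite, and the second ring plate is on top with its ring above the first. This is confirmed by camera views and contact heights only, since no verdict came back.

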